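Wedge the icing-comb carriage into its guide rail

TASK

Set the comb jig up for decorating: pick up the purple carriage with the steel comb, feed its dovetailed foot, comb first, into the wide mouth of the tapered way on the metal guide rail, and slide it along until it wedges tight and stays there by itself. Feel for the tight spot and press it home firmly but without forcing it, then let go; leave the cups, piping tips and everything else where they are.

Things in the scene. Friction and masses are not known exactly. Their poses are not given: they have to be found in the camera images.
- carriage_grip (a point): Centre of the upright grip rib of the loose purple plastic carriage (0.16 kg), 42 mm above its underside. Rib 30 mm (x) by 16 mm (y), from 15 to 69 mm above the underside: pinch it across y, or push it forward on its flat rear face (x = -15 mm). x points forward to the comb, z up. The comb plate, 3 mm thick, stands at x = 24 to 55 mm, up to 73 mm high.
- carriage_foot (a point): Centre of the underside of the carriage's dovetailed foot, 42 mm below carriage_grip, same axes. The foot is 60 mm long (x) and with its deck 15 mm high; its underside is 54 mm wide at the front (+x) and 66 mm at the rear; its flanks lean inward 30 degrees and taper 6 degrees each side.
- rail: Fixed guide rail, aluminium bed 190 x 120 x 12 mm. Origin at bench level below the middle of the way; x runs along the way from wide mouth to narrow end, z up. Way floor at z = 12 mm. Inward-leaning walls up to about z = 26 mm, from x = -63 to 63 mm: dark steel at +y, white adjustable strip at -y. Way about 73 mm wide at the mouth's floor, narrowing 0.21 mm per mm.
- way_mouth (a point): Middle of the way's mouth, on its floor: the rail's x = -63 mm, y = 0, z = 12 mm; same axes as the rail. The 64 mm of bare bed before it (to x = -127 mm of the rail) is an apron on which the foot can be set down and then slid in.
- way_tight (a point): Nominal spot of the foot's middle where both walls are first felt: rail x = y = 0, on the floor. The white strip is screwed in or out by up to 4 mm, unmeasured, so the true spot lies up to 20 mm before or beyond and 2 mm aside: feel for it. The strip is sprung, 30 N per mm. From there a steady push of 10 to 16 N, a few mm more, wedges it to stay; over 60 N between carriage and rail is too much.
- cup_a: Clear glass custard cup, 72 mm wide, 55 mm tall, origin under its centre. Bystander.
- cup_b: Green glass custard cup, 72 mm wide, 55 mm tall, origin under its centre. Bystander.
- tip_a: Steel piping tip (cone) 28 mm wide, 36 mm tall standing near the rail's narrow end, on its +y side; origin under its centre. Bystander.
- tip_b: The same kind of piping tip, near the rail's narrow end on its -y side. Bystander.
- palette: Spatula 260 mm long lying at the right of the rail. Bystander.
- bowl: Blue bowl 170 mm wide, 75 mm tall, at the far left. Bystander.
Mind the look-alikes: they are no part of the job. Several things look just like the part that bears carriage_grip: the one meant starts farthest to the robot's right.

How it is judged (in metres and radians):
On the way:
1. the carriage's foot is in the mouth of the way, comb first, flat on its floor (x of carriage_foot in the frame of rail between -0.065 and -0.025 m and z of carriage_foot in the frame of rail below 0.017 m and x of way_tight in the frame of carriage_foot above 0 m and y of carriage_foot in the frame of rail between -0.009 and 0.009 m), for 0.1 s.
At the end, for the whole second after the job is handed in: the carriage sits flat in the way, comb first, aligned within 3.5 degrees and within 5 mm of the centre line, its foot's middle within -24 to 32 mm of the rail's middle, at rest and still wedged: it presses on the rail with more than 9 N after it has been let go (x of carriage_foot in the frame of rail between -0.024 and 0.032 m and y of carriage_foot in the frame of rail between -0.005 and 0.005 m and z of carriage_foot in the frame of rail between 0.01 and 0.0145 m and angle between the x axis of carriage_foot and the x axis of rail, either way round below 0.06 rad and contact force between carriage and rail above 9 N and linear speed of carriage below 0.01 m/s and x of way_mouth in the frame of carriage_foot below 0 m); the robot touches nothing.
It fails at once if the carriage pressed against the rail with more than 60 N (contact force between carriage and rail above 60 N).
It fails at once if a cup, piping tip, spatula or bowl moved more than 20 mm (distance of any of cup_a, cup_b, tip_a, tip_b, palette, bowl from where it was at the start of the episode above 0.02 m).
It also fails if it takes over 59 s, if anything falls off the work surface, if the arm or the gripper's body presses on something with over 40 N, if the wrist force passes 120 N, or if a joint passes its speed limit or range.

ROBOT

A 7-joint arm with a two-finger parallel gripper is mounted at the origin on the work surface. World frame = base frame: x ahead of the robot, y to its left, z up, the work surface at z = 0. Lengths are in mm, angles in rad, forces in N, time in s.
With the tool pointing down it reaches from about 400 to 875 mm from the base axis. Payload 6.5 kg.
Tool frame: the origin (TCP) lies between the finger pads; the fingertips stand manip.nose_length ahead of it and the grasp point (between the pads) lies 8 mm behind it (manip.nose_length is the distance from the TCP to the fingertips, in mm); x points along the fingers, z is the direction in which the jaws open and shut, and the axes are right-handed (so a half turn about x gives the same grasp; the last joint's range is limited). The gripper opens to 85 mm and grips with 20 to 120 N. Pads are 22 mm wide; open, the fingers measure 114 mm over their backs; the gripper's body (76 mm by 85 mm) begins 54 mm behind the grasp point. The pads swing forward as they close: fully open they stand 13 mm farther back than shut.
Start: joints at [1.108, 0.536, -0.004, 1.538, 0.003, 1.067, -0.071], TCP at [251.2, -599.49, 242.29] pointing down, gripper open.
Joint ranges: [-2.7, 2.7], [-0.37, 2.16], [-1.27, 1.26], [0.24, 2.4], [-1.31, 4.45], [0.19, 1.91], [-2.76, 2.76]. Speed limits (rad/s): [2.39, 2.39, 3.14, 3.14, 3.14, 3.14, 3.14].

INTERFACE

Orientations are given as a unit quaternion [w, x, y, z].
In Python, from plant import manip, viewer gives the robot as it stands.
- The arm moves only by the tool drive_tool, never from a script. Its arguments are lists of equal length, an entry for each row: "hand": the closure in counts, from 0 (fully open) to 255 (shut); "slide": the shift along the tool's x, y, z in mm, a list of three; "spin": the turn about the tool's x in rad. A call has 1 to 20 rows; each row is the pose to reach, as a shift and turn from the pose commanded when the call began, along the tool's axes at that moment; what a row does not reach only later rows make up. A row lasts 1/10 s, in which the tool goes at most 50 mm and 8.59 degrees, less where a joint would pass 70% of its speed; a pose out of reach is approached as far as the arm can. A call with a gripper value outside its range is refused whole. The fingers move at their own pace and stop on an object; "force" is the grip in N (left out, the last holds). Time passes only in rows, so rows that repeat a pose let the fingers close. It gives the time, the measured TCP pose, the force and the opening at its end, in the units of the state.
- manip.get_obs(): the state, without advancing time (a new reading comes with each control period).
- viewer.read_camera(name): name is "side" or "top" or "wrist"; returns a dict with "frame" (480x640x3 uint8, red, green, blue), "z_map" (480x640 float32, mm along the optical axis (not along the pixel's ray), 0 where there is no reading), "fx", "fy", "cx", "cy" (pixels), "extrinsics" (4x4, takes a point from world to camera coordinates). Camera axes: x right, y up, looking along -z (the intrinsics and any distortion apply to the point x, -y, -z); pixel columns grow to the right and rows downward; lengths in mm; the calibration is good to about 2 mm. The wrist camera is an equidistant fisheye: a pixel r from the principal point sees the ray r / f radians off the axis. A picture is of the moment at which its call begins.
- manip.job_done(): hands the job in, once; it reports no verdict.
The state is a dict: "time": time; "q": joint angles; "joint_vel": joint speeds; "joint_torque": joint torques, N m; "tool_pos": TCP position; "orientation": TCP orientation; "wrist_force": force on the tool from outside, world axes, zero at the start; "torque": the same for the moment, N m; "width": finger opening in mm.
Only numpy, scipy, OpenCV 4.12 (cv2) and the standard library are available. Lean on these libraries where they do the work, as an engineer would, in place of code of your own. Each camera call takes 0.05 s, during which the arm holds its last target.

## Working session

There is one attempt and no reset: what is moved stays moved. The work goes in short steps, Python scripts to look and compute and a tool call to move; the robot and the scene stay as the last step left them, time stands still between calls to the robot, and variables do not carry over. Pictures are saved under pics/ and viewed, and the job is handed in when it is done.

Besides the shell and the picture viewer there is one more tool, called after "Emit:" as name(argument=value, ...) on one line, values as JSON. drive_tool: Moves the arm, as the interface text tells. Its arguments: {"type":"object","properties":{"hand":{"type":"array"},"slide":{"type":"array"},"spin":{"type":"array"},"force":{"type":"number"}},"required":["hand","slide","spin"]}

```bash
ls; mkdir -p pics
python3 - <<'E'
from plant import manip, viewer
import cv2,numpy as np,pickle
o=manip.get_obs()
for k,v in o.items(): print(k,v)
print(manip.nose_length)
d={}
for n in ["side","top","wrist"]:
    c=viewer.read_camera(n); d[n]=c
    cv2.imwrite(f"pics/{n}0.png",c["frame"][:,:,::-1])
    print(n,c["fx"],c["fy"],c["cx"],c["cy"],np.round(c["extrinsics"],4).tolist(),[k for k in c])
pickle.dump(d,open("v0.pkl","wb"))
E
```

```text
pics
time 0.0
q [ 1.10778953  0.53718402 -0.00444946  1.53888267  0.0026014   1.06730124
 -0.07118911]
joint_vel [-1.27183703e-03 -2.24898228e-04 -4.85049298e-06  2.99990474e-04
  3.70718754e-04 -1.57633587e-04 -1.10531042e-04]
joint_torque [ 1.09126933e-03 -5.83417296e+01  1.04815599e+00 -2.59097993e+01
  1.20139713e-02  9.60320758e-03  1.38571752e-05]
tool_pos [ 250.95794914 -598.92554101  241.39768438]
orientation [ 0.58821723  0.39192033  0.5893055  -0.39130292]
wrist_force [-0.39296669  0.27157794 -0.65454714]
torque [-0.01204563 -0.04270852  0.01863934]
width 85.32323574585655
11.0
side 510.681901432558 510.681901432558 320.11417912371036 247.2657634015546 [[-0.7774, -0.629, -0.0066, 453.8065], [0.3478, -0.4385, 0.8287, -265.6265], [-0.5241, 0.6419, 0.5597, -928.7782], [0.0, 0.0, 0.0, 1.0]] ['frame', 'z_map', 'fx', 'fy', 'cx', 'cy', 'extrinsics']
top 516.3255453159799 516.3255453159799 320.44268017306166 238.6068060974574 [[0.004, -1.0, -0.0039, 4.3021], [0.988, 0.0034, 0.1544, -596.7904], [-0.1544, -0.0044, 0.988, -1565.5627], [0.0, 0.0, 0.0, 1.0]] ['frame', 'z_map', 'fx', 'fy', 'cx', 'cy', 'extrinsics']
wrist 371.64829954431775 371.64829954431775 321.96805012425204 238.44861351384603 [[0.387, -0.9221, -0.0009, -648.6606], [0.8776, 0.3687, -0.3066, 39.9486], [0.283, 0.1178, 0.9518, -379.5764], [0.0, 0.0, 0.0, 1.0]] ['frame', 'z_map', 'fx', 'fy', 'cx', 'cy', 'extrinsics']
```

View pics/top0.png

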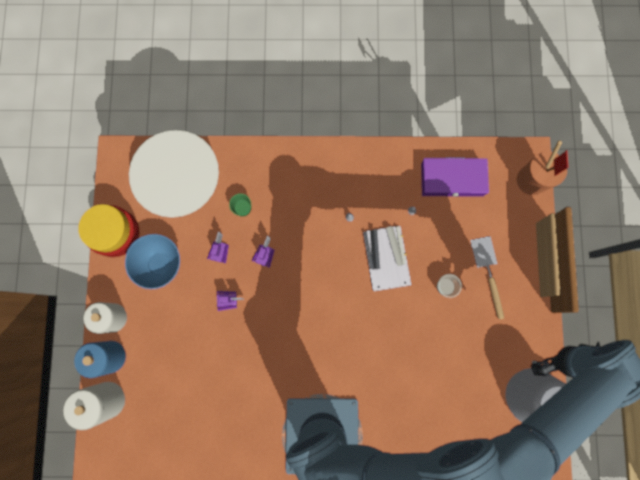

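View pics/side0.png

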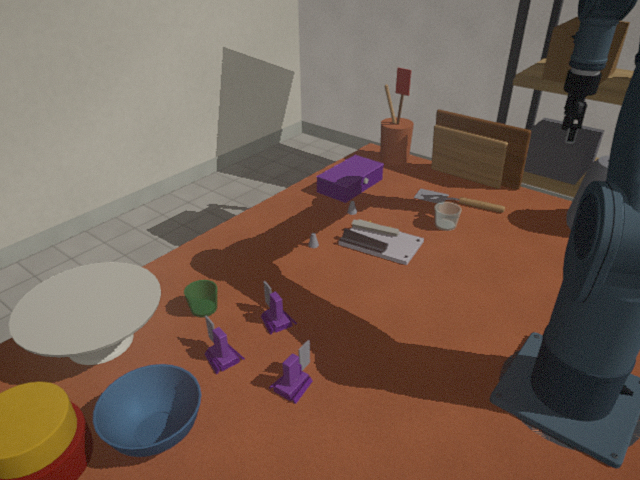

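View pics/wrist0.png

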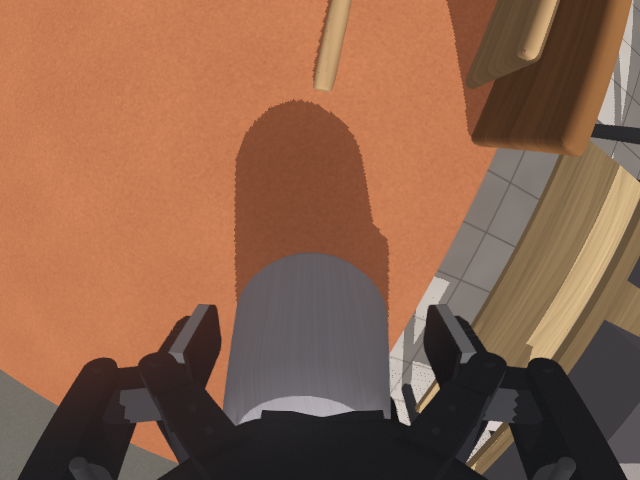

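The top view shows three purple carriages, at pixels (218,250), (263,255) and (228,300). The purple box at (455,177) is not a carriage. The one farthest to the robot's right is (263,255), which is also (277,310) in the side view. The rail is at (388,258) with its mouth toward the robot. I'll check the choice in a crop and measure.

```bash
cat > h.py <<'E'
import numpy as np,cv2
def deproj(c,u,v,z=None):
    "pinhole pixel+depth -> world"
    E=c["extrinsics"]; d=c["z_map"][v,u] if z is None else z
    p=np.stack([(u-c["cx"])*d/c["fx"],-(v-c["cy"])*d/c["fy"],-d],-1)
    return (p-E[:3,3])@E[:3,:3]
def ray_plane(c,u,v,z0,fish=False):
    E=c["extrinsics"];R=E[:3,:3];o=-R.T@E[:3,3]
    x=(np.asarray(u,float)-c["cx"])/c["fx"];y=(np.asarray(v,float)-c["cy"])/c["fy"]
    if fish:
        r=np.hypot(x,y)+1e-12; s=np.sin(r)/r; d=np.stack([x*s,-y*s,-np.cos(r)],-1)
    else: d=np.stack([x,-y,-np.ones_like(x)],-1)
    d=d@R; t=(z0-o[2])/d[...,2]
    return o+d*t[...,None]
def proj(c,P):
    E=c["extrinsics"];p=np.asarray(P)@E[:3,:3].T+E[:3,3]
    return np.stack([c["cx"]+c["fx"]*p[...,0]/-p[...,2],c["cy"]-c["fy"]*p[...,1]/-p[...,2]],-1)
def purple(c):
    h=cv2.cvtColor(c["frame"],cv2.COLOR_RGB2HSV)
    return ((h[...,0]>125)&(h[...,0]<155)&(h[...,1]>90)).astype(np.uint8)
E
python3 - <<'E'
import pickle
from h import *
d=pickle.load(open("v0.pkl","rb"))
for n in["top","side"]:
    c=d[n]; nb,l,s,ce=cv2.connectedComponentsWithStats(purple(c))
    for i in range(1,nb):
        if s[i,4]<30: continue
        v,u=np.where(l==i); P=deproj(c,u,v)
        print(n,s[i],ce[i].round(1),P.min(0).round(),P.max(0).round(),np.median(P,0).round())
        a=P[(P[:,2]>60)&(P[:,2]<80)]; b=P[(P[:,2]<20)]
        if len(a): print("  toprib",a.mean(0).round(1),len(a), "low",b.mean(0).round(1))
c=d["top"]
def crop(c,x,y,w,hh,k,f): cv2.imwrite(f,cv2.resize(c["frame"][y:y+hh,x:x+w,::-1],None,fx=k,fy=k,interpolation=cv2.INTER_CUBIC))
crop(c,195,215,100,75,8,"pics/ct.png"); crop(c,340,200,100,100,6,"pics/rt.png")
c=d["side"];crop(c,195,275,130,97,6,"pics/cs.png"); crop(c,300,180,140,95,5,"pics/rs.png")
E
```

```text
top [ 422  158   67   38 2412] [454.5 176.3] [ 348. -521.    5.] [ 8.580e+02 -1.000e+00  1.639e+03] [ 796. -416.   56.]
  toprib [ 798.2 -421.9   62. ] 429 low [ 759.6 -418.4   14.6]
top [208 242  20  20 297] [218.3 251.8] [529. 304.   1.] [590. 364.  81.] [555. 326.  16.]
  toprib [560.2 332.1  68. ] 59 low [554.  326.9  12.3]
top [253 245  21  21 296] [263.4 255.5] [348.  -1.  -8.] [ 581.  221. 1639.] [544. 183.  16.]
  toprib [550.1 187.2  69.5] 51 low [544.3 185.5  12. ]
top [217 292  19  18 292] [225.7 300.2] [348.  -1.  -6.] [ 432.  331. 1639.] [403. 300.  15.]
  toprib [407.3 300.3  69.6] 55 low [405.  301.4  11.5]
side [ 317  155   67   47 1920] [349.3 177.6] [ -42. -615.   -5.] [933. 765. 743.] [ 780. -385.   52.]
  toprib [ 836.9 -454.6   60.1] 1 low [ 776.  -374.3   10.4]
side [262 292  34  42 696] [276.1 315. ] [-42. 124.  -2.] [623. 765. 743.] [539. 197.  15.]
  toprib [546.1 192.1  66.9] 99 low [541.5 200.1  10.8]
side [205 328  39  46 849] [221.6 352.3] [-42. 309.  -2.] [593. 765. 743.] [548. 341.  15.]
  toprib [556.3 336.6  66.7] 120 low [550.4 343.3  11. ]
side [ 270  354   42   49 1032] [292.1 379.8] [-42. 262.  -2.] [461. 765. 743.] [399. 311.  15.]
  toprib [404.5 304.1  66.7] 149 low [397.2 310.2  11.3]
```

View pics/ct.png

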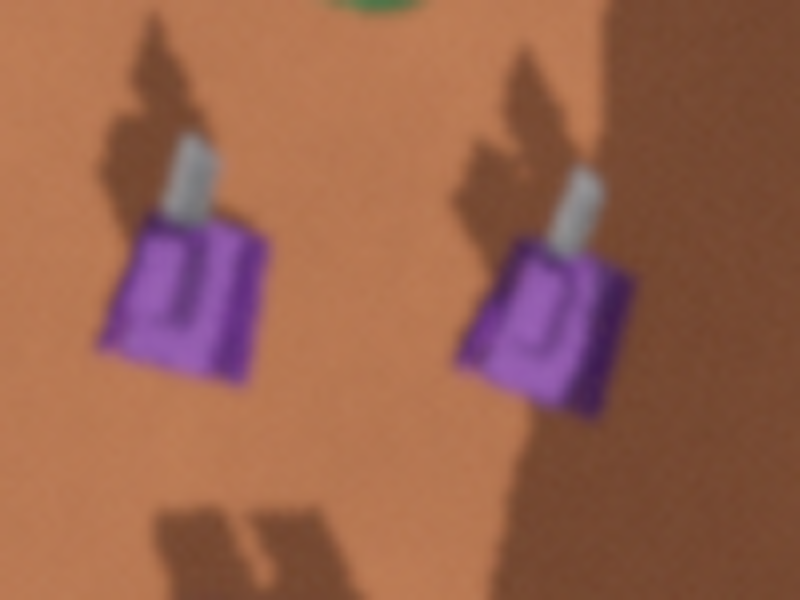

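View pics/rt.png

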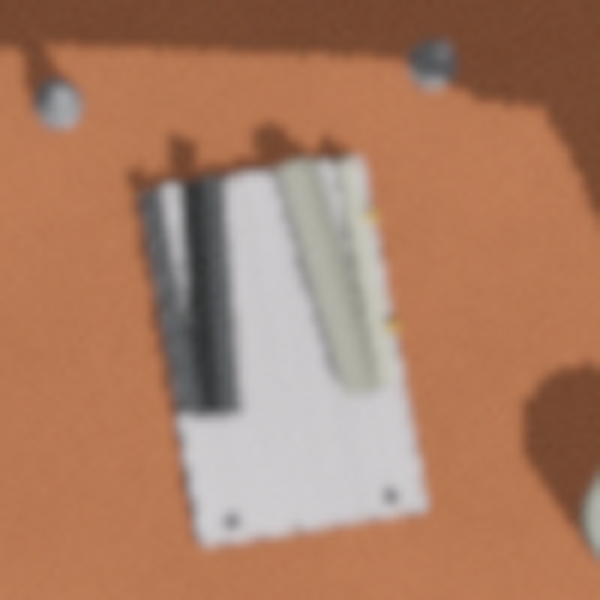

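View pics/cs.png

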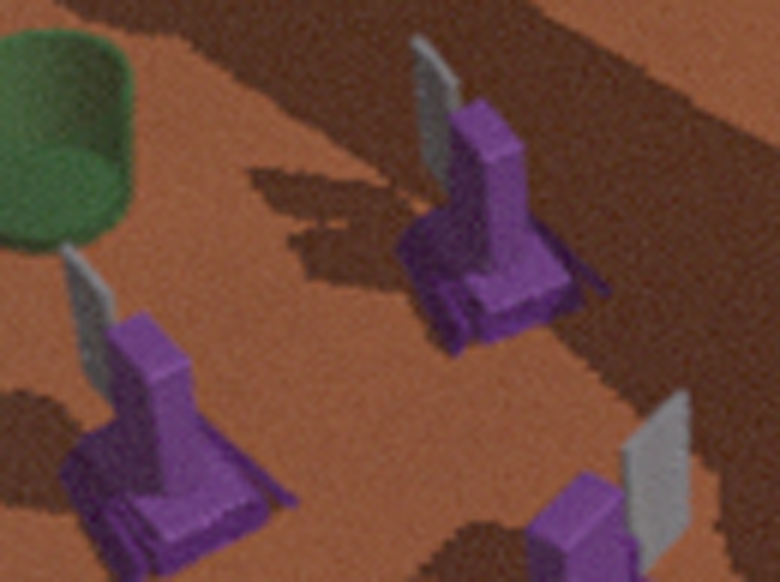

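View pics/rs.png

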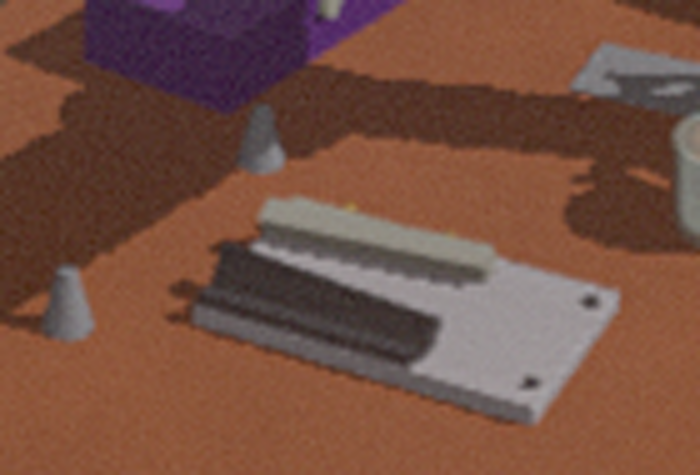

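Both views agree on the rightmost carriage: right in the top crop, upper right in the side crop, with its comb forward. Next I'll measure its heading and the rail, then work out moves in tool axes.

```bash
cat >> h.py <<'E'
from scipy.spatial.transform import Rotation as Ro
def toolR(o): q=o["orientation"]; return Ro.from_quat([q[1],q[2],q[3],q[0]]).as_matrix()
E
python3 - <<'E'
import pickle
from h import *
from plant import manip
d=pickle.load(open("v0.pkl","rb")); c=d["top"]
h=cv2.cvtColor(c["frame"],cv2.COLOR_RGB2HSV)
m=((h[...,1]<70)).astype(np.uint8); m[:220]=0;m[296:]=0;m[:,:355]=0;m[:,418:]=0
nb,l,s,ce=cv2.connectedComponentsWithStats(m)
i=1+np.argmax(s[1:,4]); print(s[i])
v,u=np.where(l==i)
P=ray_plane(c,u,v,12.)
r=cv2.minAreaRect(P[:,:2].astype(np.float32)); print("rail",r, cv2.boxPoints(r).round())
# apron screws
pl=purple(c); 
nb,l,s,ce=cv2.connectedComponentsWithStats(pl)
i=l[255,263]; v,u=np.where(l==i)
# comb line from steel
for n in["top","side"]:
    c=d[n]; b=(575,625,165,205)
    v,u=np.mgrid[0:480,0:640]; P=deproj(c,u.ravel(),v.ravel()); hs=cv2.cvtColor(c["frame"],cv2.COLOR_RGB2HSV).reshape(-1,3)
    k=(P[:,0]>520)&(P[:,0]<630)&(P[:,1]>140)&(P[:,1]<230)&(P[:,2]>25)&(P[:,2]<85)&(hs[:,1]<90)
    A=P[k]; print(n,"comb",k.sum(),A.mean(0).round(1))
    k2=(P[:,0]>520)&(P[:,0]<600)&(P[:,1]>140)&(P[:,1]<230)&(P[:,2]>60)&(P[:,2]<78)&(hs[:,1]>90)
    B=P[k2]; print("rib",B.mean(0).round(1))
    e=A.mean(0)-B.mean(0); print("heading",np.arctan2(e[1],e[0]))
o=manip.get_obs(); print(toolR(o).round(3))
E
```

```text
[ 364  226   47   65 2361]
rail ((542.3187255859375, -202.46144104003906), (196.57595825195312, 124.8313217163086), 9.625478744506836) [[ 435. -157.]
 [ 456. -280.]
 [ 650. -248.]
 [ 629. -124.]]
top comb 36 [586.3 173.6  55.8]
rib [550.3 187.2  69.3]
heading -0.3626400743239913
side comb 104 [585.1 176.9  53.3]
rib [546.2 191.8  66.8]
heading -0.36361321407337716
[[-0.001  0.922  0.386]
 [ 0.001  0.386 -0.922]
 [-1.    -0.    -0.001]]
```

Emit:
drive_tool(hand=[0, 0, 0, 0, 0, 0, 0, 0, 0, 0, 0, 0, 0, 0], slide=[[-40, 0, 0], [-80, 0, 0], [-80, 40, -28], [-80, 80, -56], [-80, 120, -84], [-80, 160, -112], [-80, 200, -140], [-80, 240, -168], [-80, 280, -196], [-80, 320, -224], [-80, 350, -250], [-80, 383, -272], [-80, 383, -272], [-80, 383, -272]], spin=[0, 0, 0.1, 0.23, 0.23, 0.23, 0.23, 0.23, 0.23, 0.23, 0.23, 0.23, 0.23, 0.23])

```text
time: 1.55
tool_pos: [499.4, -199.9, 322.0]
orientation: [0.54, 0.456, 0.541, -0.456]
wrist_force: [-0.1, -0.8, -0.2]
width: 85.2
```

Run:
```python
from plant import manip, viewer
import cv2,numpy as np,pickle
c=viewer.read_camera("wrist"); pickle.dump(c,open("w1.pkl","wb"))
cv2.imwrite("pics/w1.png",c["frame"][:,:,::-1]); print(manip.get_obs()["tool_pos"])
```

```text
[ 498.78956721 -201.31638479  322.00937125]
```

View pics/w1.png

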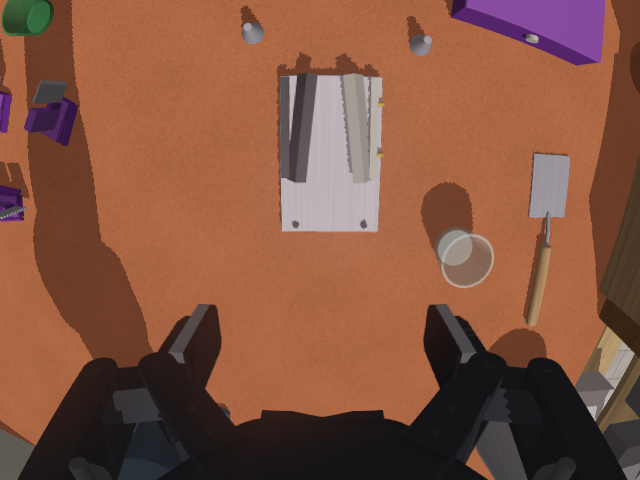

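The rail is clear, with bed corners near (281,76), (381,77), (378,232) and (281,231). Both wall flanks are visible.

Run:
```python
import pickle
from h import *
c=pickle.load(open("w1.pkl","rb"))
h=cv2.cvtColor(c["frame"],cv2.COLOR_RGB2HSV)
m=(h[...,1]<80).astype(np.uint8); m[:,:260]=0;m[:,400:]=0;m[:60]=0;m[260:]=0
m=cv2.morphologyEx(m,cv2.MORPH_OPEN,np.ones((5,5)))
nb,l,s,ce=cv2.connectedComponentsWithStats(m); i=1+np.argmax(s[1:,4]); print(s[i])
ct=max(cv2.findContours((l==i).astype(np.uint8),cv2.RETR_EXTERNAL,cv2.CHAIN_APPROX_NONE)[0],key=len)[:,0]
P=ray_plane(c,ct[:,0],ct[:,1],12.,True)[:,:2]
r=cv2.minAreaRect(P.astype(np.float32)); print(r)
box=cv2.boxPoints(r)
# fit left edge & right edge & bottom edge via points
def fit(mask):
    vx,vy,x,y=cv2.fitLine(P[mask].astype(np.float32),cv2.DIST_HUBER,0,.01,.01).ravel(); return np.arctan(vy/vx),(x,y)
u,v=ct.T
print("left",fit((u<286)&(v>90)&(v<220)));print("right low",fit((u>374)&(v>185)&(v<222)));print("bottom",fit((v>226)&(u>290)&(u<370)))
cv2.imwrite("pics/rw.png",cv2.resize(c["frame"][60:245,265:400,::-1],None,fx=3.2,fy=3.2,interpolation=cv2.INTER_CUBIC))
# apron low corners
for (a,b) in [(281,231),(378,232),(295.5,224),(364,224)]: print((a,b),ray_plane(c,a,b,12.,True).round(1))
print(np.median(c["z_map"][190:220,300:360]), [ (deproj(c,330,200)[2])])
```

```text
[  280    74   102   158 15700]
((541.9525146484375, -202.14178466796875), (191.8659210205078, 119.92327117919922), 9.313155174255371)
left (np.float32(0.1599568), (np.float32(529.45856), np.float32(-143.97346)))
right low (np.float32(0.15020648), (np.float32(496.75797), np.float32(-269.59106)))
bottom (np.float32(-1.401096), (np.float32(448.973), np.float32(-225.29126)))
(281, 231) [ 437.5 -158.3   12. ]
(378, 232) [ 456.7 -277.9   12. ]
(295.5, 224) [ 449.5 -174.8   12. ]
(364, 224) [ 463.8 -258.4   12. ]
450.6905 [np.float64(12.471724720566716)]
```

View pics/rw.png

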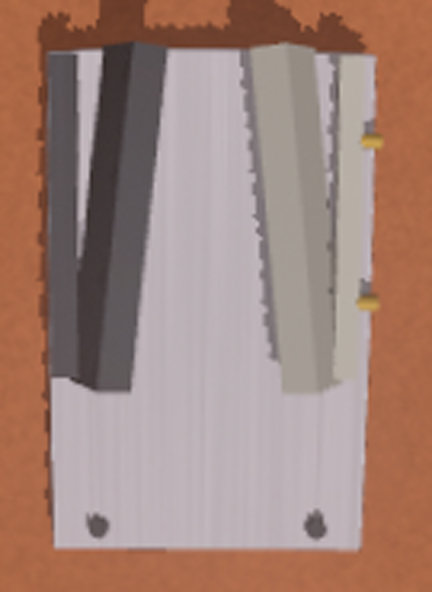

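Emit:
drive_tool(hand=[0, 0, 0, 0, 0, 0, 0, 0, 0, 0, 0], slide=[[0, 7, -45], [0, 14, -90], [0, 21, -135], [0, 28, -180], [10, 35, -225], [20, 42, -270], [30, 49, -315], [40, 56, -360], [50, 66, -399], [60, 66, -399], [60, 66, -399]], spin=[0.1, 0.2, 0.3, 0.4, 0.53, 0.53, 0.53, 0.53, 0.53, 0.53, 0.53])

```text
time: 2.7
tool_pos: [497.7, 202.2, 260.7]
orientation: [-0.401, -0.581, -0.401, 0.583]
wrist_force: [0.2, -0.5, -0.5]
width: 85.1
```

Run:
```python
from plant import manip, viewer
import cv2,numpy as np,pickle
from h import *
c=viewer.read_camera("wrist"); pickle.dump(c,open("w2.pkl","wb"))
cv2.imwrite("pics/w2.png",c["frame"][:,:,::-1]); o=manip.get_obs();print(o["tool_pos"],toolR(o).round(3))
```

```text
[498.27229491 201.332151   261.49647776] [[-0.002  0.934 -0.358]
 [-0.002 -0.358 -0.934]
 [-1.    -0.001  0.003]]
```

View pics/w2.png

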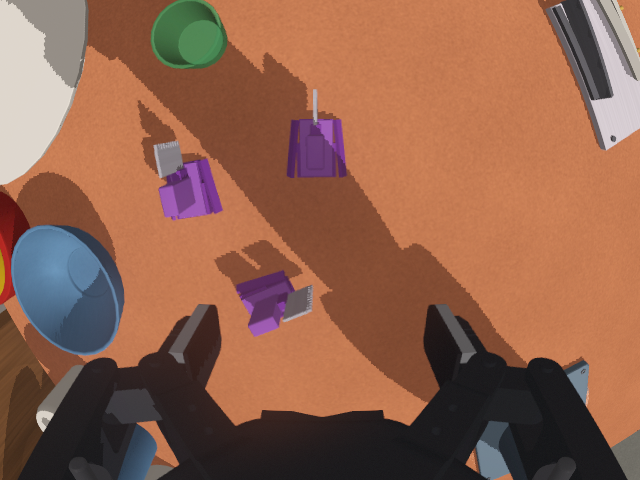

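The target is upright at (317,148) and aligned with the tool, and its comb at (315,105) points away. I'll take a close crop and measure.

Run:
```python
import pickle
from h import *
c=pickle.load(open("w2.pkl","rb"))
im=cv2.resize(c["frame"][80:190,270:365,::-1],None,fx=5,fy=5,interpolation=cv2.INTER_CUBIC); cv2.imwrite("pics/cw.png",im)
m=purple(c); nb,l,s,ce=cv2.connectedComponentsWithStats(m); i=l[160,300]; print(s[i],ce[i])
ct=max(cv2.findContours((l==i).astype(np.uint8),cv2.RETR_EXTERNAL,cv2.CHAIN_APPROX_NONE)[0],key=len)[:,0]
P=ray_plane(c,ct[:,0],ct[:,1],0.,True)[:,:2]
for a in [(287.5,178),(346,178.5),(292.5,121),(340.5,120)]: print(a,ray_plane(c,*a,0.,True).round(1))
for z in (69,): 
  for a in [(315,89),(315.5,118),(308,133),(325,133)]: print(a,ray_plane(c,*a,float(z),True).round(1))
```

```text
[ 287  119   59   59 2883] [316.07180021 148.32535553]
(287.5, 178) [528.6 229.5   0. ]
(346, 178.5) [505.9 171.5   0. ]
(292.5, 121) [583.1 202.2   0. ]
(340.5, 120) [566.3 155.3   0. ]
(315, 89) [600.1 169.6  69. ]
(315.5, 118) [576.3 178.2  69. ]
(308, 133) [566.5 188.9  69. ]
(325, 133) [561.2 175.2  69. ]
```

View pics/cw.png

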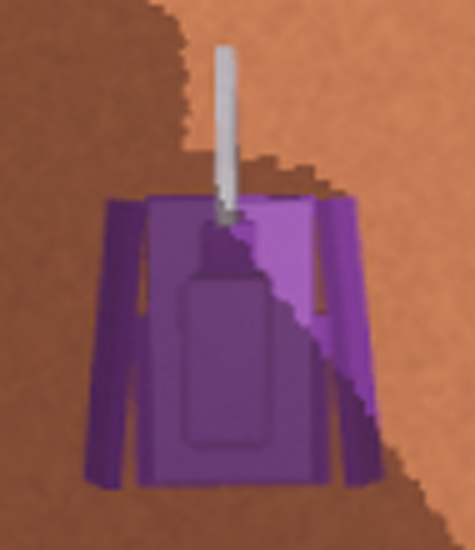

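Run:
```python
import pickle
from h import *
c=pickle.load(open("w2.pkl","rb"))
for a in [(315.3,152),(307.2,152),(323.6,152),(315.3,135.2),(315.3,169)]: print(a,ray_plane(c,*a,69.,True).round(1))
from plant import manip
o=manip.get_obs();R=toolR(o);t=o["tool_pos"]
for p in ([546,189.6,0],): print(R.T@(np.array(p)-t))
p=ray_plane(c,315.3,152,69.,True); print(R.T@(p-t), np.arctan2(R[1,1],R[0,1]))
```

```text
(315.3, 152) [548.7 188.9  69. ]
(307.2, 152) [551.2 195.5  69. ]
(323.6, 152) [546.2 182.2  69. ]
(315.3, 135.2) [562.4 183.7  69. ]
(315.3, 169) [534.8 194.3  69. ]
[261.4421437   48.97107446  -6.76937564]
[192.43930834  51.70225086  -6.95421492] -0.3657560735682043
```

Emit:
drive_tool(hand=[0, 0, 0, 0, 0, 0, 0, 0, 0], slide=[[0, 25, -4], [0, 50, -7], [40, 50, -7], [80, 50, -7], [120, 50, -7], [160, 50, -7], [195, 50, -7], [224, 50, -7], [224, 50, -7]], spin=[0, 0, 0, 0, 0, 0, 0, 0, 0])

```text
time: 3.65
tool_pos: [545.6, 188.5, 35.4]
orientation: [-0.401, -0.58, -0.4, 0.585]
wrist_force: [-0.2, -0.8, -0.4]
width: 85.3
```

Run:
```python
from plant import manip, viewer
import cv2,numpy as np,pickle
from h import *
c=viewer.read_camera("wrist"); pickle.dump(c,open("w3.pkl","wb"))
cv2.imwrite("pics/w3.png",c["frame"][:,:,::-1]); o=manip.get_obs();print(o["tool_pos"],toolR(o).round(3),o["wrist_force"])
```

```text
[547.10755591 189.71185508  37.62108049] [[-0.002  0.934 -0.358]
 [-0.003 -0.358 -0.934]
 [-1.    -0.001  0.003]] [-0.51349112  0.14951531  0.53243846]
```

View pics/w3.png

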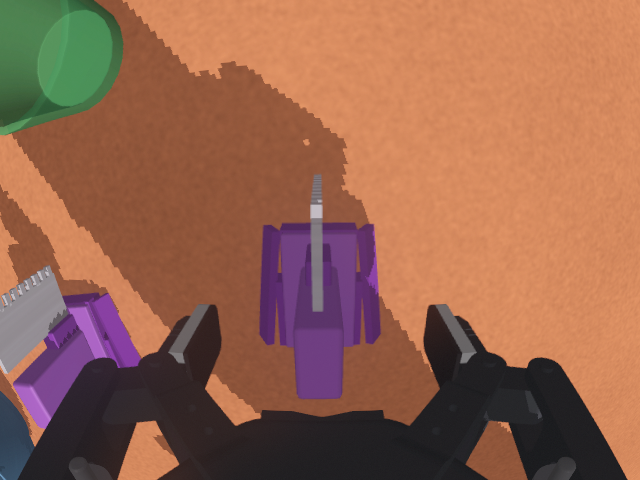

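The rib sits between the jaws at (319,365), so I'll close on it.

Emit:
drive_tool(hand=[120, 255, 255, 255, 255, 255, 255, 255], slide=[[0, 0, 0], [0, 0, 0], [0, 0, 0], [0, 0, 0], [0, 0, 0], [0, 0, 0], [0, 0, 0], [0, 0, 0]], spin=[0, 0, 0, 0, 0, 0, 0, 0], force=40)

```text
time: 4.5
tool_pos: [547.8, 192.7, 39.0]
orientation: [0.402, 0.582, 0.401, -0.582]
wrist_force: [-1.5, -0.1, 5.3]
width: 15.5
```

Emit:
drive_tool(hand=[255, 255, 255, 255, 255, 255, 255, 255, 255, 255, 255, 255, 255, 255, 255, 255, 255], slide=[[-20, 0, 0], [-50, 0, 0], [-80, 0, 0], [-80, 6, 30], [-80, 13, 65], [-80, 20, 100], [-80, 28, 140], [-80, 36, 180], [-80, 44, 220], [-80, 52, 260], [-80, 60, 300], [-80, 68, 335], [-80, 74, 365], [-80, 78, 385], [-80, 81, 400], [-80, 81, 400], [-80, 81, 400]], spin=[0, 0, 0, -0.05, -0.1, -0.15, -0.2, -0.25, -0.3, -0.35, -0.4, -0.45, -0.5, -0.53, -0.53, -0.53, -0.53])

```text
time: 6.2
tool_pos: [480.8, -209.4, 118.1]
orientation: [0.54, 0.457, 0.54, -0.457]
wrist_force: [0.9, 0.7, -1.9]
width: 15.9
```

```bash
cat > look.py <<'E'
import sys
from plant import manip, viewer
import cv2,numpy as np,pickle
from h import *
n=sys.argv[1]; k=int(sys.argv[2]) if len(sys.argv)>2 else 3
T=[];F=[]
for i in range(k):
    c=viewer.read_camera("wrist" if i<k-1 or k==1 else "top"); o=manip.get_obs(); T.append(o["tool_pos"]);F.append(o["wrist_force"])
    if i==0: w=c
pickle.dump((w,c),open(n+".pkl","wb"))
cv2.imwrite(f"pics/{n}.png",w["frame"][:,:,::-1])
R=toolR(o); T=np.mean(T,0)
th=.163; e=np.array([np.cos(th),np.sin(th)]); f=np.array([-e[1],e[0]]); d=T[:2]-[573.5,-197.]
print("t",o["time"],"T",T.round(1),"F",np.mean(F,0).round(1),"Fx_rail",(np.mean(F,0)[:2]@e).round(1),"Fy",(np.mean(F,0)[:2]@f).round(1),"head",np.arctan2(R[1,1],R[0,1]).round(4),"w",round(o["width"],1))
print("rail xy",(d@e).round(1),(d@f).round(1))
E
python3 look.py p1 5
```

```text
t 6.45 T [ 481.2 -208.7  118.2] F [ 0.1  0.2 -1.7] Fx_rail 0.1 Fy 0.2 head 0.1687 w 15.5
rail xy -92.9 3.5
```

View pics/p1.png

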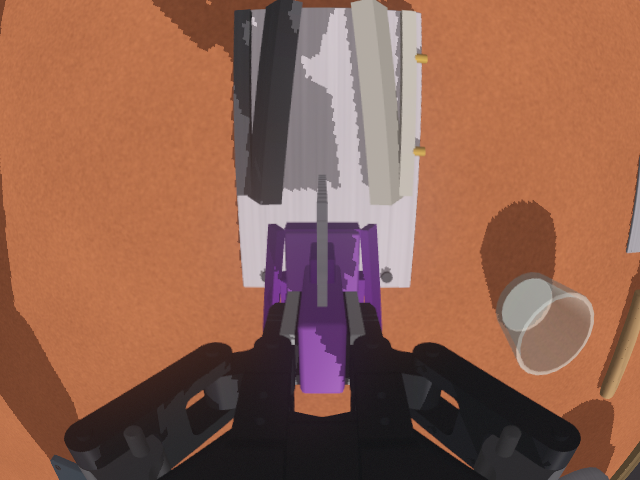

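The carriage is held straight, comb line at u≈322, foot front edge at v≈225. The apron corners are at (244,287) and (411,287). I'll measure the offset between them from this same image.

Run:
```python
import pickle
from h import *
w,t=pickle.load(open("p1.pkl","rb")); c=w
R0=[ray_plane(c,*a,12.,True) for a in [(244.5,287),(410.5,287),(233.5,20),(421,20)]]
for r in R0: print("rail",r.round(1))
h=cv2.cvtColor(c["frame"],cv2.COLOR_RGB2HSV)
# left & right bed edges by fitted lines
m=(h[...,1]<80).astype(np.uint8);
L=[];Rr=[]
for v in range(215,280,3):
    row=np.where(m[v,200:450])[0]+200
    L.append(ray_plane(c,row[0]-.5,v,12.,True)[:2]);Rr.append(ray_plane(c,row[-1]+.5,v,12.,True)[:2])
for n,A in(("L",L),("R",Rr)):
    A=np.array(A); vx,vy,x,y=cv2.fitLine(A.astype(np.float32),cv2.DIST_HUBER,0,.01,.01).ravel(); print(n,np.arctan(vy/vx),x,y)
print(np.mean(L,0),np.mean(Rr,0))
mid=(np.mean(L,0)+np.mean(Rr,0))/2; print("axis pt",mid)
cv2.imwrite("pics/p1c.png",cv2.resize(c["frame"][170:330,230:420,::-1],None,fx=4,fy=4,interpolation=cv2.INTER_CUBIC))
```

```text
rail [ 437.6 -159.8   12. ]
rail [ 457.3 -277.3   12. ]
rail [ 617.9 -128.3   12. ]
rail [ 638.6 -246.6   12. ]
L 0.16706394 467.42957 -153.57907
R 0.16878128 485.99835 -271.76236
[ 467.42955256 -153.5790704 ] [ 487.32660651 -271.55731878]
axis pt [ 477.37807953 -212.56819459]
```

View pics/p1c.png

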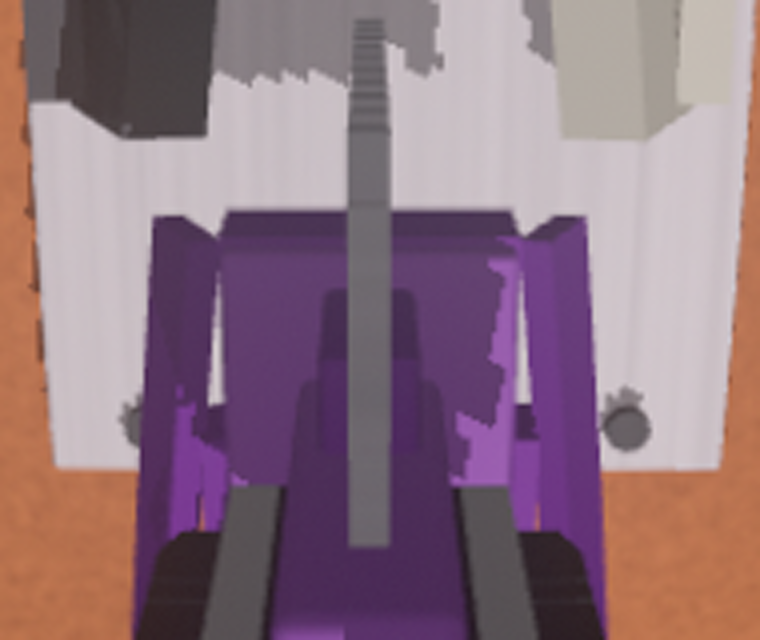

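Run:
```python
import pickle
from h import *
w,t=pickle.load(open("p1.pkl","rb")); c=w
th=.168; e=np.array([np.cos(th),np.sin(th)]); f=np.array([-e[1],e[0]]); a0=np.array([477.38,-212.57])
def rl(p): d=p[:2]-a0; return (d@e).round(1),(d@f).round(1)
for n,a,z in [("combtop rear",(322.5,307),153.5),("combtop front",(322.5,202.5),153.5),("FL",(268,224.5),80.5),("FR",(376.8,224.5),80.5),("ribtop mid",(322.5,340),149.5),("tcp",None,0)]:
    p=ray_plane(c,*a,z,True) if a else np.array([481.2,-208.7,0]); print(n,p.round(1),rl(p))
```

```text
combtop rear [ 507.1 -204.5  153.5] (np.float64(30.6), np.float64(3.0))
combtop front [ 537.6 -199.3  153.5] (np.float64(61.6), np.float64(3.0))
FL [ 507.2 -178.3   80.5] (np.float64(35.1), np.float64(28.8))
FR [ 515.8 -229.3   80.5] (np.float64(35.1), np.float64(-22.9))
ribtop mid [ 493.  -206.9  149.5] (np.float64(16.4), np.float64(3.0))
tcp [ 481.2 -208.7    0. ] (np.float64(4.4), np.float64(3.2))
```

Emit:
drive_tool(hand=[255, 255, 255, 255, 255, 255, 255, 255], slide=[[0, -3, 3], [20, -3, 3], [40, -3, 3], [55, -3, 3], [62, -3, 3], [65, -3, 3], [65, -3, 3], [65, -3, 3]], spin=[0, 0, 0, 0, 0, 0, 0, 0])

```text
time: 7.25
tool_pos: [479.1, -213.7, 53.9]
orientation: [0.54, 0.457, 0.54, -0.456]
wrist_force: [-0.8, -0.1, -2.3]
width: 15.8
```

```bash
sed -i 's/th=.163/th=.168/; s/\[573.5,-197.\]/[572.5,-196.4]/' look.py; python3 look.py p2 4
```

```text
t 7.45 T [ 479.  -213.7   53.9] F [-0.4  0.3 -1.8] Fx_rail -0.3 Fy 0.4 head 0.1668 w 15.5
rail xy -95.1 -1.5
```

View pics/p2.png

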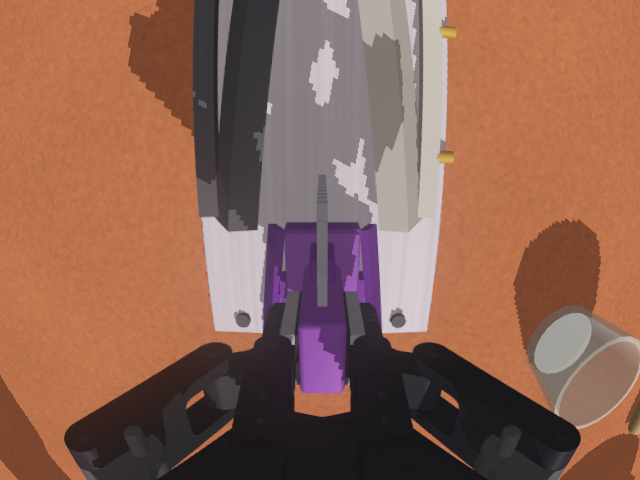

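Emit:
drive_tool(hand=[255, 255, 255], slide=[[2, 0, 0], [3, 0, 0], [3, 0, 0]], spin=[0, 0, 0])

```text
time: 7.75
tool_pos: [478.9, -213.7, 50.9]
orientation: [0.54, 0.457, 0.54, -0.457]
wrist_force: [-2.0, -0.3, 5.1]
width: 15.8
```

Emit:
drive_tool(hand=[255, 255], slide=[[1, 0, 0], [1, 0, 0]], spin=[0, 0])

```text
time: 7.95
tool_pos: [479.2, -213.8, 50.9]
orientation: [0.54, 0.457, 0.539, -0.457]
wrist_force: [-4.3, 0.3, 17.4]
width: 15.7
```

Emit:
drive_tool(hand=[255, 255], slide=[[0.5, 0, 0], [0.5, 0, 0]], spin=[0, 0])

```text
time: 8.15
tool_pos: [479.4, -213.9, 50.9]
orientation: [0.541, 0.456, 0.539, -0.457]
wrist_force: [-5.7, 1.4, 22.5]
width: 15.3
```

Emit:
drive_tool(hand=[255, 255, 255, 255, 255, 255, 255, 255, 255, 255, 255], slide=[[-1.5, 0, 0], [-1.5, 5, 0], [-1.5, 10, 0], [-1.5, 15, 0], [-1.5, 20, 0], [-1.5, 25, 0], [-1.5, 30, 0], [-1.5, 35, 0], [-1.5, 40, 0], [-1.5, 45, 0], [-1.5, 45, 0]], spin=[0, 0, 0, 0, 0, 0, 0, 0, 0, 0, 0])

```text
time: 9.25
tool_pos: [524.5, -206.2, 51.0]
orientation: [0.541, 0.457, 0.539, -0.456]
wrist_force: [0.6, 0.1, 4.8]
width: 15.6
```

```bash
python3 look.py p3 4
```

```text
t 9.45 T [ 524.5 -206.2   51. ] F [1.2 0.1 5.5] Fx_rail 1.2 Fy -0.1 head 0.167 w 15.3
rail xy -48.9 -1.6
```

View pics/p3.png

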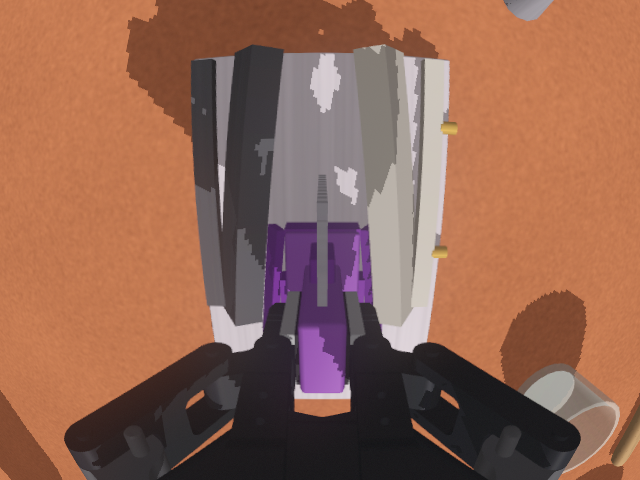

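Foot is in the mouth, flat, forces low. I'll advance in small steps and watch the force.

Emit:
drive_tool(hand=[255, 255, 255, 255, 255, 255], slide=[[0, 4, 0], [0, 8, 0], [0, 12, 0], [0, 16, 0], [0, 20, 0], [0, 20, 0]], spin=[0, 0, 0, 0, 0, 0])

```text
time: 10.05
tool_pos: [543.4, -202.7, 51.0]
orientation: [0.54, 0.457, 0.54, -0.457]
wrist_force: [-1.3, 0.4, 7.6]
width: 15.5
```

Emit:
drive_tool(hand=[255, 255, 255], slide=[[0, 2, 0], [0, 4, 0], [0, 4, 0]], spin=[0, 0, 0])

```text
time: 10.35
tool_pos: [546.7, -202.0, 51.0]
orientation: [0.54, 0.457, 0.54, -0.457]
wrist_force: [-3.9, 1.0, 10.7]
width: 15.7
```

Emit:
drive_tool(hand=[255, 255, 255], slide=[[0, 2, 0], [0, 4, 0], [0, 4, 0]], spin=[0, 0, 0])

```text
time: 10.65
tool_pos: [550.4, -201.0, 51.0]
orientation: [0.54, 0.457, 0.54, -0.457]
wrist_force: [-3.9, 1.8, 11.2]
width: 15.7
```

```bash
python3 look.py p4 3
```

```text
t 10.8 T [ 550.4 -201.    51. ] F [-3.5  2.2 11. ] Fx_rail -3.1 Fy 2.7 head 0.1667 w 15.7
rail xy -22.5 -0.8
```

View pics/p4.png

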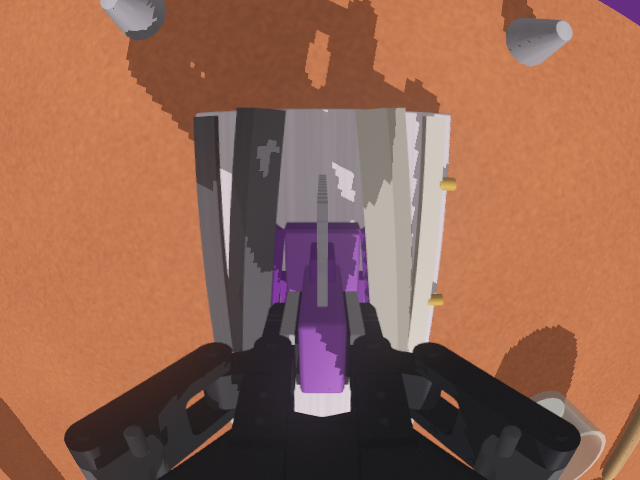

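A small +y force shows the foot touching the white strip. I'll ease toward the steel side, lighten the down-load and carry on.

Emit:
drive_tool(hand=[255, 255, 255], slide=[[-0.5, 0, -0.8], [-0.5, 2, -0.8], [-0.5, 2, -0.8]], spin=[0, 0, 0])

```text
time: 11.1
tool_pos: [552.4, -200.3, 51.0]
orientation: [0.54, 0.457, 0.54, -0.457]
wrist_force: [-2.1, 0.7, 7.0]
width: 15.6
```

Emit:
drive_tool(hand=[255, 255, 255], slide=[[0, 2, 0], [0, 3, 0], [0, 3, 0]], spin=[0, 0, 0])

```text
time: 11.4
tool_pos: [555.2, -199.5, 51.0]
orientation: [0.54, 0.457, 0.54, -0.457]
wrist_force: [-2.6, 0.8, 7.3]
width: 15.7
```

```bash
python3 look.py p5 3
```

```text
t 11.55 T [ 555.2 -199.6   51. ] F [-2.3  0.9  6.7] Fx_rail -2.1 Fy 1.3 head 0.1667 w 15.9
rail xy -17.6 -0.2
```

Emit:
drive_tool(hand=[255, 255, 255], slide=[[0, 2, -0.2], [0, 4, -0.2], [0, 4, -0.2]], spin=[0, 0, 0])

```text
time: 11.85
tool_pos: [559.1, -198.6, 51.0]
orientation: [0.54, 0.457, 0.54, -0.457]
wrist_force: [-2.8, 2.2, 7.3]
width: 15.3
```

Emit:
drive_tool(hand=[255, 255, 255], slide=[[0, 2, 0], [0, 3, 0], [0, 3, 0]], spin=[0, 0, 0])

```text
time: 12.15
tool_pos: [560.0, -198.5, 51.0]
orientation: [0.538, 0.456, 0.541, -0.458]
wrist_force: [-9.1, 1.5, 13.9]
width: 15.7
```

Emit:
drive_tool(hand=[255, 255, 255], slide=[[0, 2, 0], [0, 3, 0], [0, 3, 0]], spin=[0, 0, 0])

```text
time: 12.45
tool_pos: [560.6, -198.5, 51.0]
orientation: [0.537, 0.455, 0.542, -0.459]
wrist_force: [-17.2, 1.6, 21.8]
width: 15.6
```

```bash
python3 look.py p6 3
```

```text
t 12.6 T [ 560.6 -198.5   51. ] F [-16.2   1.   22.2] Fx_rail -15.8 Fy 3.7 head 0.1654 w 15.3
rail xy -12.1 -0.1
```

View pics/p6.png

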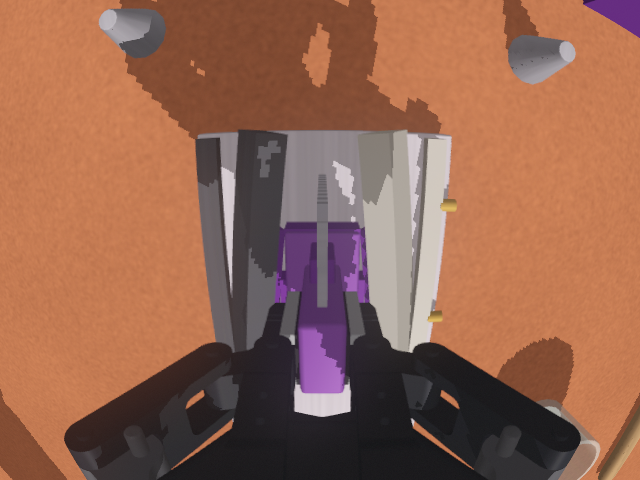

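Tight spot felt at about x = -12 mm, with the push at 16 N. I'll relieve the down-load first so the push goes into the wedge rather than floor friction.

Emit:
drive_tool(hand=[255, 255, 255], slide=[[-0.7, 0, 0], [-1.3, 0, 0], [-1.3, 0, 0]], spin=[0, 0, 0])

```text
time: 12.9
tool_pos: [560.6, -198.5, 51.1]
orientation: [0.537, 0.455, 0.542, -0.459]
wrist_force: [-11.5, 1.0, 9.9]
width: 15.7
```

```bash
python3 look.py p7 3; python3 -c "
from plant import manip;from h import *;o=manip.get_obs();print(toolR(o).round(4),o['torque'])"
```

```text
t 13.05 T [ 560.6 -198.5   51.1] F [-12.1  -0.    9.5] Fx_rail -12.0 Fy 2.0 head 0.1655 w 15.2
rail xy -12.1 -0.1
[[-9.100e-03  9.863e-01  1.647e-01]
 [-2.000e-04  1.647e-01 -9.863e-01]
 [-1.000e+00 -9.000e-03 -1.300e-03]] [ 0.06362285  1.99540109 -0.04900592]
```

Emit:
drive_tool(hand=[255, 255, 255, 255], slide=[[-0.5, 1, 0], [-0.7, 2, 0], [-0.7, 2, 0], [-0.7, 2, 0]], spin=[0, 0, 0, 0])

```text
time: 13.45
tool_pos: [560.7, -198.5, 51.1]
orientation: [0.536, 0.454, 0.543, -0.46]
wrist_force: [-15.5, 0.2, 9.6]
width: 15.3
```

```bash
python3 look.py p8 3
```

```text
t 13.6 T [ 560.7 -198.5   51.1] F [-15.2  -0.2   9.3] Fx_rail -15.1 Fy 2.3 head 0.1654 w 15.5
rail xy -12.0 -0.1
```

A steady push of about 15 N is within the stated range and the carriage no longer advances. I'll ease the push off partway, then open.

Emit:
drive_tool(hand=[255, 255, 255, 255, 255], slide=[[0, 0, 0], [0, 0, 0], [0.3, -1.5, 0], [0.5, -3, 0], [0.5, -3, 0]], spin=[0, 0, 0, 0, 0])

```text
time: 14.1
tool_pos: [560.6, -198.5, 51.1]
orientation: [0.538, 0.455, 0.542, -0.458]
wrist_force: [-7.8, 0.5, 3.8]
width: 15.6
```

```bash
python3 look.py p9 3
```

```text
t 14.25 T [ 560.6 -198.5   51.1] F [-8.1 -0.3  4.6] Fx_rail -8.1 Fy 1.0 head 0.1659 w 15.7
rail xy -12.0 -0.1
```

Emit:
drive_tool(hand=[255, 255, 150, 60, 0, 0, 0, 0], slide=[[-0.2, -2, 0], [-0.2, -2, 0], [-0.2, -2, 0], [-0.2, -2, 0], [-0.2, -2, 0], [-0.2, -2, 0], [-0.2, -2, 0], [-0.2, -2, 0]], spin=[0, 0, 0, 0, 0, 0, 0, 0])

```text
time: 15.05
tool_pos: [562.4, -198.4, 52.6]
orientation: [0.54, 0.457, 0.54, -0.457]
wrist_force: [0.7, -1.1, -0.6]
width: 85.6
```

```bash
python3 look.py p10 3
```

```text
t 15.2 T [ 562.2 -198.5   52.5] F [-0.  -0.2  0.2] Fx_rail -0.1 Fy -0.2 head 0.1668 w 85.6
rail xy -10.5 -0.3
```

View pics/p10.png

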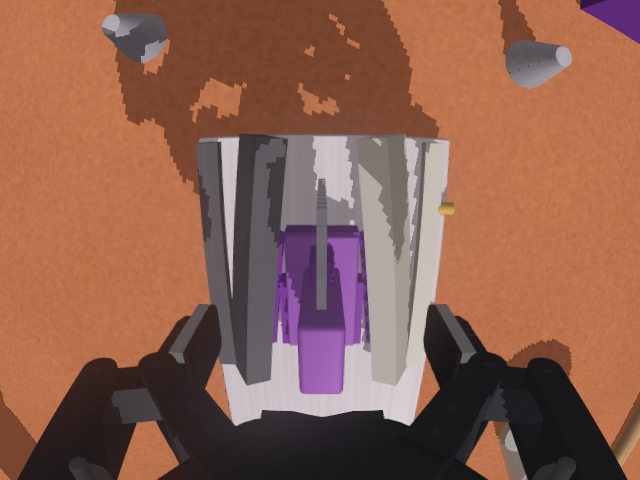

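The carriage stays seated after release: rib at (321,365), foot between both walls. To be sure it is wedged, I'll press it with closed fingers on the rear face, low down and free sideways.

Emit:
drive_tool(hand=[0, 0, 0, 100, 200, 255, 255, 255, 255, 255, 255], slide=[[-25, 0, 0], [-55, 0, 0], [-55, -25, 0], [-55, -45, 0], [-55, -45, 0], [-55, -45, 0], [-55, -45, 0], [-25, -45, 0], [-5, -45, 0], [6, -45, 0], [6, -45, 0]], spin=[0, 0, 0, 0, 0, 0, 0, 0, 0, 0, 0])

```text
time: 16.3
tool_pos: [517.4, -205.2, 45.1]
orientation: [0.539, 0.456, 0.541, -0.457]
wrist_force: [0.4, 0.1, -0.6]
width: -0.3
```

```bash
python3 look.py p11 3
```

```text
t 16.45 T [ 518.5 -205.7   46.8] F [-0.2 -0.  -0.2] Fx_rail -0.2 Fy 0.0 head 0.1671 w -0.0
rail xy -54.8 -0.1
```

View pics/p11.png

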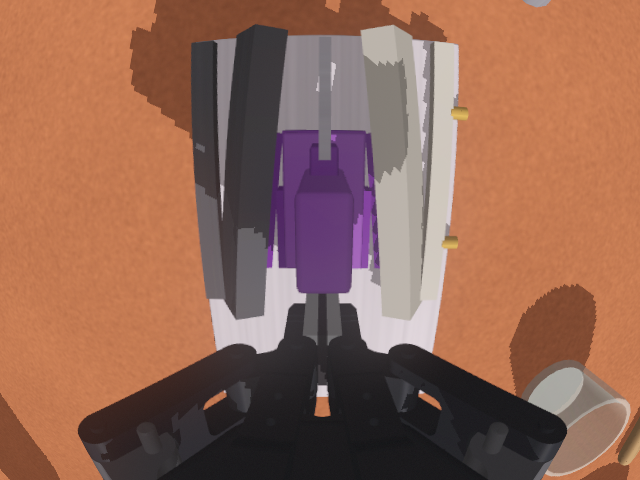

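Closed fingers at (322,330) sit behind the rib's rear face at (324,292). Advancing to contact.

Emit:
drive_tool(hand=[255, 255, 255, 255, 255, 255], slide=[[0, 4, 0], [0, 8, 0], [0, 12, 0], [0, 14, 0], [0, 16, 0], [0, 16, 0]], spin=[0, 0, 0, 0, 0, 0])

```text
time: 17.05
tool_pos: [533.9, -203.1, 46.5]
orientation: [0.54, 0.457, 0.54, -0.456]
wrist_force: [-0.2, -0.4, -0.6]
width: 0.1
```

Emit:
drive_tool(hand=[255, 255, 255, 255], slide=[[0, 1, 0], [0, 2, 0], [0, 2, 0], [0, 2, 0]], spin=[0, 0, 0, 0])

```text
time: 17.45
tool_pos: [534.5, -203.1, 46.2]
orientation: [0.539, 0.456, 0.54, -0.457]
wrist_force: [-4.7, -0.8, 0.8]
width: 0.3
```

Emit:
drive_tool(hand=[255, 255, 255], slide=[[0, 1, 0], [0, 1.5, 0], [0, 1.5, 0]], spin=[0, 0, 0])

```text
time: 17.75
tool_pos: [534.6, -203.2, 45.9]
orientation: [0.539, 0.456, 0.541, -0.458]
wrist_force: [-7.5, -1.6, 2.6]
width: -0.2
```

Emit:
drive_tool(hand=[255, 255, 255, 255], slide=[[0, 1, 0], [0, 1.5, 0], [0, 1.5, 0], [0, 1.5, 0]], spin=[0, 0, 0, 0])

```text
time: 18.15
tool_pos: [534.6, -203.3, 45.5]
orientation: [0.538, 0.455, 0.542, -0.459]
wrist_force: [-9.9, -1.4, 3.7]
width: -0.1
```

Emit:
drive_tool(hand=[255, 255, 255, 255], slide=[[0, 1, 0], [0, 1.5, 0], [0, 1.5, 0], [0, 1.5, 0]], spin=[0, 0, 0, 0])

```text
time: 18.55
tool_pos: [534.9, -203.4, 45.2]
orientation: [0.537, 0.455, 0.542, -0.459]
wrist_force: [-13.0, -2.6, 4.7]
width: 0.1
```

```bash
python3 look.py p12 3
```

```text
t 18.7 T [ 534.9 -203.4   45.2] F [-13.1  -2.2   5.1] Fx_rail -13.3 Fy 0.0 head 0.1652 w -0.1
rail xy -38.2 -0.6
```

Emit:
drive_tool(hand=[255, 255, 255, 255, 255], slide=[[0, 0.8, 0], [0, 0.8, 0], [0, 0.8, 0], [0, 0.8, 0], [0, 0.8, 0]], spin=[0, 0, 0, 0, 0])

```text
time: 19.2
tool_pos: [535.2, -203.4, 45.2]
orientation: [0.537, 0.454, 0.542, -0.46]
wrist_force: [-13.9, -2.6, 6.3]
width: 0.2
```

Emit:
drive_tool(hand=[255, 255, 255, 255, 255, 255, 255, 255], slide=[[0, -2, 0], [0, -5, 0], [0, -9, 0], [0, -25, 0], [0, -35, 0], [-40, -40, 0], [-80, -40, 0], [-80, -40, 0]], spin=[0, 0, 0, 0, 0, 0, 0, 0])

```text
time: 20.0
tool_pos: [505.2, -209.7, 131.5]
orientation: [0.543, 0.458, 0.537, -0.455]
wrist_force: [0.3, 1.3, -0.5]
width: -0.1
```

```bash
python3 look.py p13 4
```

```text
t 20.2 T [ 502.1 -208.9  127.3] F [-0.3  0.5 -0.3] Fx_rail -0.2 Fy 0.5 head 0.1669 w 0.0
rail xy -71.5 -0.6
```

View pics/p13.png

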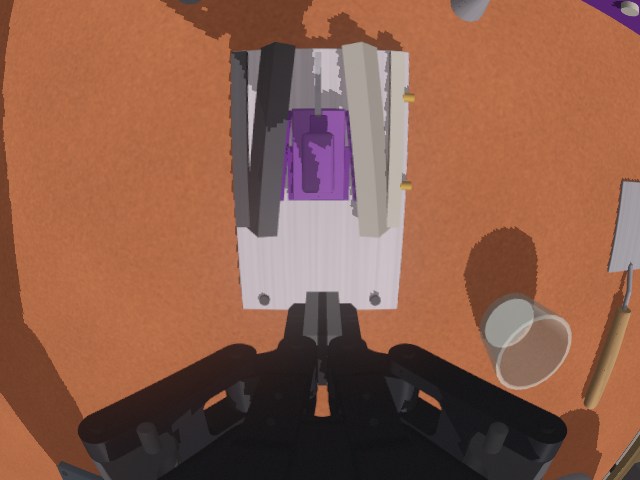

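The carriage stands alone in the way. Its deck rear edge is at v≈199, and the apron corners are at (244,308) and (398,308). Now a numeric check of pose and bystanders.

Run:
```python
import pickle
from h import *
w,t=pickle.load(open("p13.pkl","rb")); c=w
cor=[ray_plane(c,*a,12.,True)[:2] for a in [(243.5,308.5),(397.5,308.5)]]; m=(cor[0]+cor[1])/2
th=.168;e=np.array([np.cos(th),np.sin(th)]);f=np.array([-e[1],e[0]])
rl=lambda p:((p[:2]-m)@e-127,(p[:2]-m)@f)
for n,a,z in [("rearL",(291.5,199.5),27.),("rearR",(349.5,199.5),27.),("frL",(293,109.5),27.),("frR",(346,109.5),27.),("ribtop rear L",(302,194),81.),("rtr",(333,194),81.)]:
    print(n,np.round(rl(ray_plane(c,*a,z,True)),1))
d=pickle.load(open("v0.pkl","rb"))["top"]
df=cv2.absdiff(d["frame"],t["frame"]).max(2)
cv2.imwrite("pics/t13.png",t["frame"][:,:,::-1])
cv2.imwrite("pics/p13c.png",cv2.resize(c["frame"][35:250,220:420,::-1],None,fx=2.7,fy=2.7,interpolation=cv2.INTER_CUBIC))
```

```text
rearL [-38.9  18.7]
rearR [-39. -19.]
frL [19.1 17. ]
frR [ 19.1 -16.2]
ribtop rear L [-25.3   9.1]
rtr [-25.4  -6.3]
```

View pics/p13c.png

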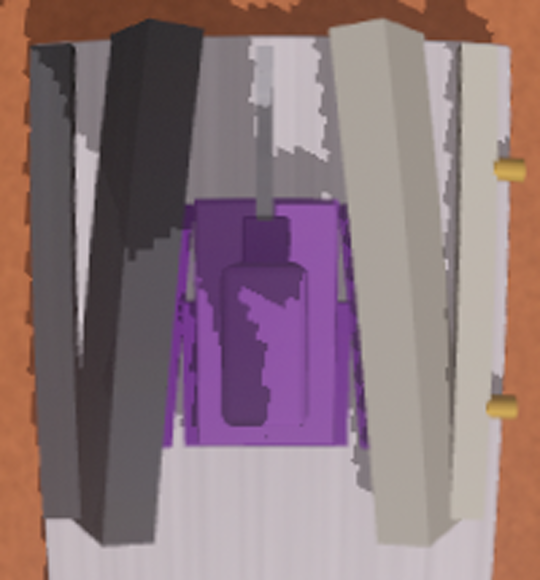

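View pics/t13.png

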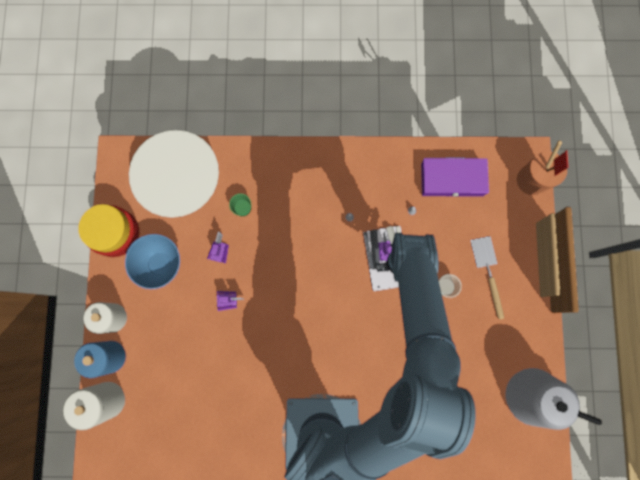

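The pose is good: x ≈ -10 mm, y within about 1 mm, aligned. Residual force can't be seen directly, so I'll press once more to about 16 N with little vertical load for margin.

Emit:
drive_tool(hand=[255, 255, 255, 255, 255, 255, 255, 255, 255, 255], slide=[[40, 0, 0], [80, 0, 0], [80, 10, 0], [80, 20, 0], [80, 28, 0], [80, 33, 0], [80, 36, 0], [79.5, 38, 0], [79.5, 40, 0], [79.5, 40, 0]], spin=[0, 0, 0, 0, 0, 0, 0, 0, 0, 0])

```text
time: 21.2
tool_pos: [535.5, -203.5, 46.7]
orientation: [0.537, 0.454, 0.542, -0.46]
wrist_force: [-13.2, -1.5, 3.8]
width: -0.2
```

Emit:
drive_tool(hand=[255, 255, 255, 255], slide=[[-0.3, 0.5, 0], [-0.3, 1, 0], [-0.3, 1, 0], [-0.3, 1, 0]], spin=[0, 0, 0, 0])

```text
time: 21.6
tool_pos: [535.5, -203.6, 46.8]
orientation: [0.536, 0.454, 0.542, -0.46]
wrist_force: [-16.1, -2.3, 3.9]
width: -0.0
```

Emit:
drive_tool(hand=[255, 255, 255, 255, 255], slide=[[0, 0.3, 0], [0, 0.3, 0], [0, 0.3, 0], [0, 0.3, 0], [0, 0.3, 0]], spin=[0, 0, 0, 0, 0])

```text
time: 22.1
tool_pos: [535.5, -203.6, 46.7]
orientation: [0.536, 0.454, 0.542, -0.461]
wrist_force: [-16.5, -1.9, 4.8]
width: -0.0
```

Emit:
drive_tool(hand=[255, 255, 255, 255, 255, 255, 255, 255, 255], slide=[[0, -2, 0], [0, -5, 0], [0, -10, 0], [0, -25, 0], [0, -35, 0], [-40, -41, 0], [-80, -41, 0], [-80, -41, 0], [-80, -41, 0]], spin=[0, 0, 0, 0, 0, 0, 0, 0, 0])

```text
time: 23.0
tool_pos: [502.7, -209.1, 128.7]
orientation: [0.541, 0.457, 0.539, -0.456]
wrist_force: [0.2, 0.1, -0.4]
width: 0.1
```

```bash
python3 look.py p14 4
python3 - <<'E'
import pickle
from h import *
a=pickle.load(open("p13.pkl","rb"))[0];b=pickle.load(open("p14.pkl","rb"))[0]
for c in(a,b):
    m=purple(c); m[:100]=0;m[210:]=0;m[:,:270]=0;m[:,370:]=0
    n,l,s,ce=cv2.connectedComponentsWithStats(m);i=1+np.argmax(s[1:,4]);print(s[i],ce[i])
E
```

```text
t 23.2 T [ 501.2 -208.5  126.8] F [-0.6  0.2 -0.1] Fx_rail -0.5 Fy 0.3 head 0.167 w 0.2
rail xy -72.3 -0.0
[ 280  109   76   92 5746] [317.58684302 155.73337974]
[ 282  104   77   93 5939] [319.86664422 151.14884661]
```

View pics/p14.png

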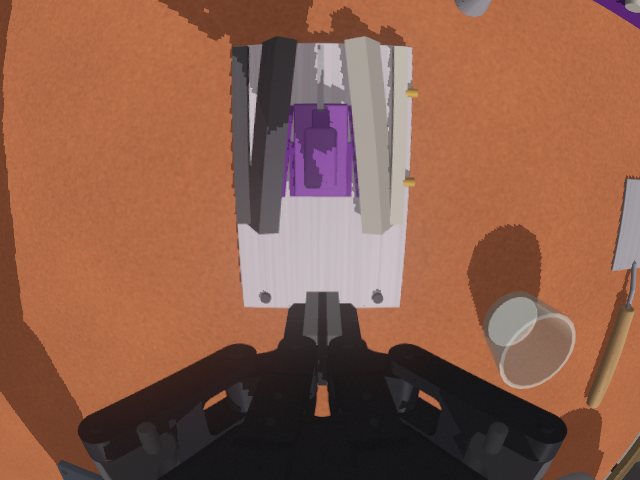

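The carriage is unchanged relative to the rail, with the deck rear edge at (322,196). The fingers are clear and the bystanders are in place, so I'm handing in.

```bash
python3 -c "
from plant import manip
print(manip.job_done(), manip.get_obs()['time'])"
```

```text
the job is handed in; nothing more can be done
the job is handed in; nothing more can be done
```

The purple carriage is in the way, comb first, and held its place after I let go; I handed the job in at about 23 s. I picked up the rightmost of the three carriages, set it on the apron and slid it into the mouth. I felt the tight spot about 12 mm before nominal.

- **Pressing home:** I pushed with about 15 N while gripping, then about 14 N and 16.5 N with closed fingers on the rear face. The first grip push briefly reached 17 N along with about 22 N of vertical load, which I relieved.
- **Last checks:** The foot's middle was at about x = -10 mm, within about 1 mm of the centre line and aligned. After the last push it looked unchanged relative to the rail. The gripper was clear, and I saw no bystander moved in the pictures.
- **Not confirmed:** I could not measure the contact force between carriage and rail directly. That it stays above 9 N is inferred from the pushes and from the carriage not springing back. Measured tool positions also disagreed with the camera by 1 to 3 mm at times, so I went by the camera.

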